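# Dock the charger past its spring catch

## Task

Slide the grey charger home in its black dock: with a fingertip on the bare spring catch plate behind the charger, press the plate down and keep it held down while pushing the charger along the runners, over the lowered teeth, right up to the end stop. Only then let the plate spring up, so that its teeth lock the charger in from behind, and draw clear. Only press and push: do not lift or tip the charger, and leave the other things on the bench where they are.

Things in the scene. Friction and masses are not known exactly. Their poses are not given: they have to be found in the camera images.
- dock: Black steel charger dock fixed to the bench, 310 x 126 mm, open above and at the entry end. Origin on the bench under its centre; x = the way the charger slides, to the end stop; y across; z up. Two runners (y = +-37 to 59 mm, top 29 mm up) carry the charger; guide walls outside them: inner faces y = +-59 mm, top 45 mm up. The spring catch plate lies between the runners.
- stop_face (a point): Middle of the face of the dock's end stop, which the charger comes up against: at x = +145 mm of the dock, 29 mm above the bench; the stop is 58 mm high and 10 mm thick.
- catch (a joint): Spring catch plate: one steel plate with two teeth, 230 x 70 mm, x = -150 to +80 mm of the dock, top 28 mm above the bench when up. Value in m: 0 = up, 0.012 = fully down on its stop. Goes straight down without tilting wherever pressed: 3 N to start, 9 N fully down; springs up when let go. Pressed by more than 7 mm, its teeth are below the charger's underside.
- teeth (a point): Point midway between the tops of the catch's two teeth, at x = +55 mm of the dock; moves with the plate. Each tooth is 8 x 8 mm and stands 8 mm above the plate (7 mm above the runners when up), at y = +-31 mm: the 54 mm between them is free, so a finger can run along the plate between them.
- plate_near_end (a point): Middle of the catch plate's end at the dock's open entry end (x = -150 mm of the dock), on the plate's top surface.
- charger_center (a point): Centre (half-way up) of the grey charger, a loose block 80 mm along the dock, 112 across, 42 high, about 0.45 kg, flat upright sides, on the runners. Axes as the dock's. At the start its front is 8 to 50 mm short of the teeth, with 71 mm or more of bare plate behind it. Home: front against the stop, centre at x = +105 mm of the dock, rear 6 mm past the teeth.
- torch: Bystander: green plastic torch lying on the bench beside the dock, 135 mm long, 36 mm thick; origin on the bench under its middle, x along it.
- post_brush: Bystander: stainless battery-post brush lying on the bench beside the dock, 113 mm long, 26 mm thick; origin on the bench under its middle, x along it.
- clamp: Bystander: yellow spring clamp lying flat, its jaws on an aluminium angle bracket, beside the dock; 165 mm long, 34 mm high; origin on the bench under its middle, x along it towards the bracket.
- nut_bowl: Bystander: white ceramic bowl of steel nuts standing beyond the dock's end stop, 94 mm across, 42 mm high; origin at the centre of its foot.
- screwdriver: Bystander: screwdriver lying on the bench to the right, short of the dock's entry end; origin under its middle.
- oil_can: Bystander: small plain steel can with a cap, 60 mm across, 90 mm high, to the right, short of the dock's entry end; origin at the centre of its foot.
- charger: The charger itself; origin at the centre of its underside, 21 mm below its centre.
Mind the look-alikes: they are no part of the job. What is shaped like the charger but green or pink is not meant.

How it is judged:
By the outcome, as a careful person would: the job done as asked, in the order asked, and still so for the second after the job is handed in, with the robot touching nothing.
It also fails if it takes over 42 s, if anything falls off the work surface, if the arm or the gripper's body presses on something with over 40 N, if the wrist force passes 120 N, or if a joint passes its speed limit or range.

## Robot

A 6-joint arm with a two-finger parallel gripper is mounted at the origin on the work surface. World frame = base frame: x ahead of the robot, y to its left, z up, the work surface at z = 0. Lengths are in m, angles in rad, forces in N, time in s.
With the tool pointing down it reaches from about 0.35 to 0.775 m from the base axis. Payload 7.3 kg.
Tool frame: the origin (TCP) lies at the very end of the fingers, on their centre line; the grasp point (between the pads) lies 19 mm behind it; z points along the fingers, y is the line along which they close (so a half turn about z gives the same grasp; the last joint's range is limited). The gripper opens to 92 mm and grips with 3 to 60 N. Pads are 19 mm wide; open, the fingers measure 130 mm over their backs; the gripper's body (75 mm by 190 mm) begins 47 mm behind the grasp point.
Start: joints at [1.052, 0.342, 1.524, -0, 1.275, -0.146], TCP at [0.191, 0.489, 0.227] pointing down, gripper open.
Joint ranges: [-2.53, 2.53], [-0.77, 2.02], [0.04, 2.7], [-1, 4.14], [0.28, 2.66], [-3.11, 3.11]. Speed limits (rad/s): [2.57, 2.57, 3.14, 3.14, 3.14, 3.14].

## Interface

Orientations are given as [roll, pitch, yaw] about the fixed x, y, z axes, in that order (R = Rz(yaw) Ry(pitch) Rx(roll)).
In Python, from cell import robot gives the robot as it stands.
- The arm moves only by the tool apply_moves, never from a script. Its argument "rows" is a list of rows, each an object with "xyz": the shift along the tool's x, y, z in mm, a list of three; "turn": the turn about the tool's z in rad. A call has 1 to 10 rows; each row shifts and turns the commanded pose from where the row before left it, along the tool's axes as they then stand; what a row does not reach is not made up. A row lasts 1/8 s, in which the tool goes at most 62.5 mm and 10.7 degrees, less where a joint would pass 70% of its speed; a pose out of reach is approached as far as the arm can. A call with a gripper value outside its range is refused whole. "gripper" is the opening, from 0 (shut) to 1 (fully open), set as the call begins (left out, the last holds). The fingers move at their own pace and stop on an object; "newtons" is the grip in N (left out, the last holds). Time passes only in rows, so rows that do not move let the fingers close. It gives the time, the measured TCP pose, the force and the opening at its end, in the units of the state.
- robot.observe(): the state, without advancing time (a new reading comes with each control period).
- robot.read_camera(name): name is "scene" or "side" or "wrist"; returns a dict with "frame" (420x560x3 uint8, blue, green, red), "mtx" (3x3 intrinsics, pixels), "distortion" ([k1, k2, p1, p2, k3] as OpenCV has them; the pictures are not rectified), "R" (3x3) and "t" (3): a world point X has camera coordinates R X + t; the wrist camera has in their place "T_tool_cam" (4x4, takes a point from camera to tool coordinates, whose origin is the TCP and whose axes are the flange's). Camera axes: x right, y down, z forward; pixel columns grow to the right and rows downward; lengths in m; the calibration is good to about 2 mm. A picture is of the moment at which its call begins: read the wrist's pose just before it. There is no depth.
- robot.hand_in(): hands the job in, once; it reports no verdict.
The state is a dict: "time": time; "qpos": joint angles; "qvel": joint speeds; "joint_efforts": joint torques, N m; "tool_pos": TCP position; "tool_rot": TCP orientation; "contact_force": force on the tool from outside, world axes, zero at the start; "torque": the same for the moment, N m; "opening": finger opening in m.
Only numpy, scipy, OpenCV 4.12 (cv2) and the standard library are available. Lean on these libraries where they do the work, as an engineer would, in place of code of your own. Each camera call takes 0.05 s, during which the arm holds its last target. There are 200 camera calls.

## Working session

There is one attempt and no reset: what is moved stays moved. The work goes in short steps, Python scripts to look and compute and a tool call to move; the robot and the scene stay as the last step left them, time stands still between calls to the robot, and variables do not carry over. Pictures are saved under pics/ and viewed, on a budget of 10 in all, crops included, one or two more only if the job needs it, and the job is handed in when it is done.

Besides the shell and the picture viewer there is one more tool, called after "Call:" as name([rows], argument=value, ...), one row to a line, values as JSON. apply_moves: Moves the arm, as the interface text tells. Its arguments: {"type":"object","properties":{"rows":{"type":"array"},"gripper":{"type":"number"},"newtons":{"type":"number"}},"required":["rows"]}

```bash
mkdir -p pics; ls
cat > h.py <<'E'
from cell import robot
import numpy as np, cv2
def snap(n,f):
    s=robot.observe(); c=robot.read_camera(n); cv2.imwrite('pics/'+f,c['frame']); 
    import pickle; pickle.dump((s,c),open('pics/'+f+'.pkl','wb')); return s,c
E
python3 - <<'E'
from h import *
s,c=snap('scene','a.png'); print(s['tool_pos'],s['tool_rot'],s['time']); print(c['mtx'],c['R'],c['t'],c['distortion'])
s,c=snap('side','b.png'); print(c['R'],c['t'])
E
```

```text
pics
[0.19098217 0.48857153 0.22602916] [-3.14001457e+00 -2.18265329e-04  2.76882800e+00] 0.0
[[431.28711414   0.         277.64855796]
 [  0.         431.28711414 214.48017256]
 [  0.           0.           1.        ]] [[-0.83376817  0.55210758 -0.00280296]
 [ 0.38109879  0.57183013 -0.72648057]
 [-0.39949261 -0.60678458 -0.68718129]] [ 0.50821863 -0.13588856  1.23510875] [-0.04271173  0.          0.          0.          0.        ]
[[ 0.95853038 -0.28494061 -0.00532441]
 [-0.20046251 -0.66083399 -0.72326566]
 [ 0.20256921  0.69433945 -0.69054937]] [-0.57863396  0.10418233  1.08130339]
```

View pics/a.png

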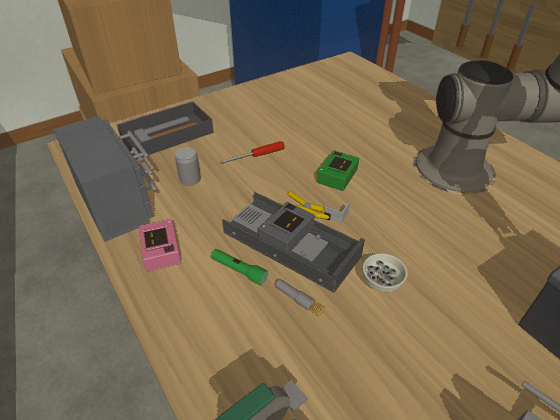

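View pics/b.png

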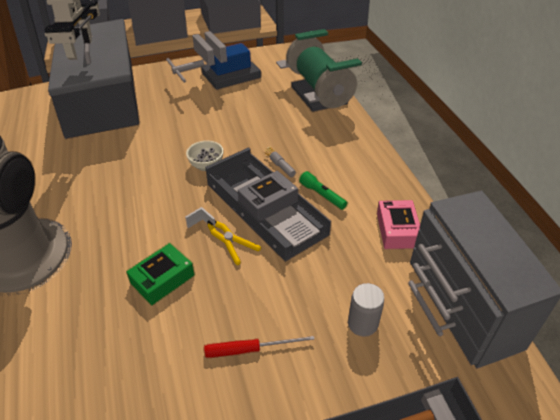

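Candidates are the grey block in the dock (scene 290,225; side 265,192), the green look-alike (338,170), the pink one (158,245) and the dark tray at the back (165,128). By the description it's the grey block in the black dock. I'll check it in one close crop.

Run:
```python
import cv2,numpy as np
a=cv2.imread('pics/a.png')[185:295,215:375]; b=cv2.imread('pics/b.png')[140:265,195:340]
a=cv2.resize(a,None,fx=4,fy=4,interpolation=cv2.INTER_CUBIC)[:, :640]; b=cv2.resize(b,None,fx=4,fy=4,interpolation=cv2.INTER_CUBIC)
cv2.imwrite('pics/a4.png',a);cv2.imwrite('pics/b4.png',b)
```

```text
(no output)
```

View pics/a4.png

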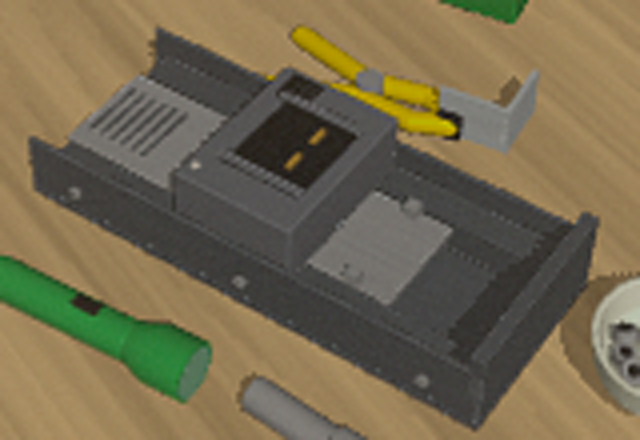

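View pics/b4.png

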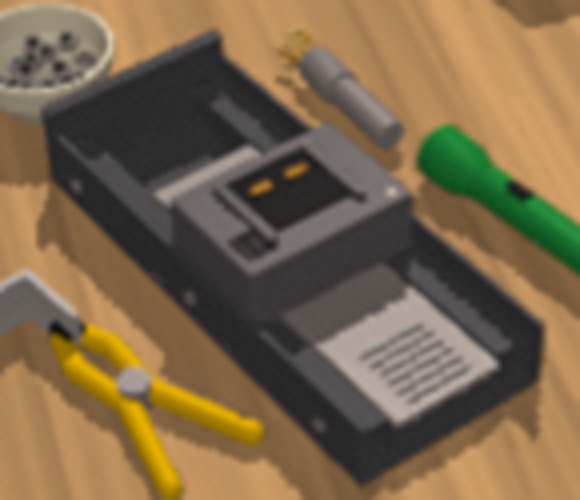

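Both crops agree. The grey block with the orange-lit screen sits on the runners, with bare slotted plate behind it and two teeth ahead at scene-crop (412,205) and (352,270). Dock +y is the clamp side. Next I'll fit the pose from the marked corners.

```bash
cat > fit.py <<'E'
from h import *
import pickle
from scipy.optimize import least_squares
# (crop px, dock pt mm, 1 if charger)
A=[((32,137),(-155,-63,45),0),((157,28),(-155,63,45),0),((597,215),(155,63,58),0),((478,428),(155,-63,0),0),((32,185),(-155,-63,0),0),
((175,178),(-40,-56,71),1),((297,237),(40,-56,71),1),((400,130),(40,56,71),1),((285,70),(-40,56,71),1),
((412,205),(55,31,36),0),((352,270),(55,-31,36),0),((455,232),(80,35,28),0),((392,303),(80,-35,28),0)]
B=[((543,325),(-155,-63,45),0),((362,483),(-155,63,0),0),((220,35),(155,-63,58),0),((47,115),(155,63,58),0),
((410,200),(-40,-56,71),1),((252,272),(-40,56,71),1),((175,200),(40,56,71),1),((322,127),(40,-56,71),1),((498,368),(-150,-35,28),0),((400,423),(-150,35,28),0)]
def proj(p,D,c):
    x,y,yaw,cx=p; P=np.array([np.array(d[1],float)+[cx*1000*d[2],0,0] for d in D])/1000
    Rz=np.array([[np.cos(yaw),-np.sin(yaw),0],[np.sin(yaw),np.cos(yaw),0],[0,0,1]])
    return cv2.projectPoints(P@Rz.T+[x,y,0],cv2.Rodrigues(c['R'])[0],c['t'],c['mtx'],np.array(c['distortion']))[0][:,0]
ca=pickle.load(open('pics/a.png.pkl','rb'))[1];cb=pickle.load(open('pics/b.png.pkl','rb'))[1]
ua=np.array([d[0] for d in A])/4-.4+[215,185];ub=np.array([d[0] for d in B])/4-.4+[195,140]
f=lambda p:np.r_[(proj(p,A,ca)-ua).ravel(),(proj(p,B,cb)-ub).ravel()]
best=min((least_squares(f,[.5,.35,y0,0],loss='soft_l1',x_scale=.1) for y0 in(-3,-2,-1,0,1,2,3)),key=lambda r:r.cost)
p=best.x
if __name__=='__main__':
    print(p,best.cost); print(f(p).reshape(-1,2).round(1).tolist())
    x,y,w,cx=p; d=np.array([np.cos(w),np.sin(w)])
    print('rear',(cx-.04),'start pt',p[:2]+d*(cx-.04-.045),'end',p[:2]+d*.055)
    w_=robot.read_camera('wrist'); print(w_['T_tool_cam'].round(3),robot.observe()['tool_rot'])
E
python3 fit.py
```

```text
[ 0.5632908  -0.01651108  1.93532787 -0.00920501] 23.873285213605502
[[-1.4, -0.1], [0.1, -1.0], [0.7, 0.4], [-0.7, 0.9], [0.3, 1.2], [-0.2, -1.4], [-1.1, -0.8], [0.8, -3.2], [1.0, -1.6], [0.1, -0.6], [0.4, -0.4], [-0.6, -1.4], [-1.2, -0.1], [1.3, -0.5], [-0.0, 1.3], [-1.1, -2.0], [-1.5, -2.2], [1.2, -3.0], [-0.5, 0.4], [-2.3, -1.3], [1.4, -2.9], [0.7, -1.3], [-0.3, -0.2]]
rear -0.04920501065254065 start pt [ 0.59687599 -0.10452596] end [0.54368266 0.03487492]
[[-0.001 -0.966 -0.26   0.07 ]
 [ 1.    -0.001  0.     0.   ]
 [-0.001 -0.26   0.966 -0.157]
 [ 0.     0.     0.     1.   ]] [-3.14048026e+00 -1.44445971e-04  2.76880257e+00]
```

Call:
apply_moves([
  {"xyz": [0, 0, 0], "turn": 0.167},
  {"xyz": [0, 0, 0], "turn": 0.167},
  {"xyz": [0, 0, 0], "turn": 0.167},
  {"xyz": [0, 0, 0], "turn": 0.167},
  {"xyz": [0, 0, 0], "turn": 0.166},
], gripper=0, newtons=20)

```text
time: 0.78
tool_pos: [0.1911, 0.4888, 0.2264]
tool_rot: [-3.141, 0.0, 1.929]
contact_force: [-0.0, -0.3, 0.1]
opening: 0.0463
```

Call:
apply_moves([
  {"xyz": [-50, 12, 0], "turn": 0},
  {"xyz": [-50, 12, 0], "turn": 0},
  {"xyz": [-50, 12, 0], "turn": 0},
  {"xyz": [-50, 12, 0], "turn": 0},
  {"xyz": [-50, 12, 0], "turn": 0},
  {"xyz": [-50, 12, 0], "turn": 0},
  {"xyz": [-50, 12, 0], "turn": 0},
  {"xyz": [-50, 12, 0], "turn": 0},
])

```text
time: 1.78
tool_pos: [0.424, 0.1478, 0.2267]
tool_rot: [3.141, -0.0, 1.935]
contact_force: [-0.4, -0.1, 0.1]
opening: 0.0006
```

Call:
apply_moves([
  {"xyz": [-50, 12, 0], "turn": 0},
  {"xyz": [-50, 12, 0], "turn": 0},
  {"xyz": [-50, 12, 0], "turn": 0},
  {"xyz": [-50, 12, 0], "turn": 0},
  {"xyz": [-50, 12, 0], "turn": 0},
  {"xyz": [-50, 12, 0], "turn": 0},
  {"xyz": [0, 0, 0], "turn": 0},
  {"xyz": [0, 0, 0], "turn": 0},
])

```text
time: 2.78
tool_pos: [0.5968, -0.105, 0.2261]
tool_rot: [-3.141, -0.001, 1.934]
contact_force: [0.8, 0.2, -0.5]
opening: 0.0005
```

Run:
```python
from h import *
s,c=snap('wrist','w.png'); print(s['tool_pos'],s['tool_rot'],s['time'],s['opening'],s['contact_force'])
```

```text
[ 0.59684771 -0.10498615  0.22607934] [-3.14054601e+00 -1.39895961e-03  1.93440149e+00] 2.775 0.0004510758415884416 [ 0.81860042  0.15721963 -0.46342008]
```

View pics/w.png

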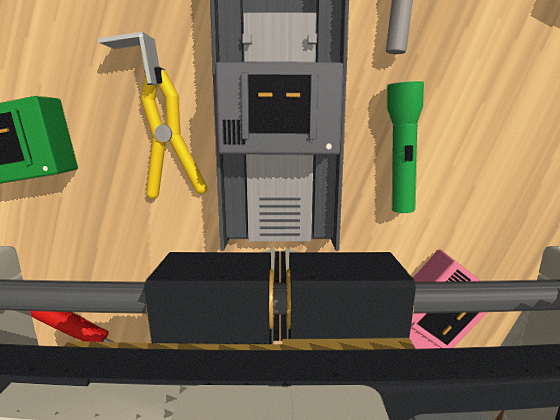

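```bash
cat > fit2.py <<'E'
from fit import *
from scipy.spatial.transform import Rotation as Ro
s,c=pickle.load(open('pics/w.png.pkl','rb'))
T=np.eye(4);T[:3,:3]=Ro.from_euler('xyz',s['tool_rot']).as_matrix();T[:3,3]=s['tool_pos']
M=np.linalg.inv(T@c['T_tool_cam']);cw={**c,'R':M[:3,:3],'t':M[:3,3]}
W=[((248,240),(-150,35,28),0),((313,240),(-150,-35,28),0),((247,38),(55,31,36),0),((312,38),(55,-31,36),0),
((218,153),(-40,56,71),1),((342,153),(-40,-56,71),1),((216,63),(40,56,71),1),((347,62),(40,-56,71),1),((221,249),(-155,63,45),0),((340,249),(-155,-63,45),0)]
uw=np.array([d[0] for d in W],float)
g=lambda q:(proj(q,W,cw)-uw).ravel()
print(g(p).reshape(-1,2).round(1).tolist())
q=least_squares(g,p,loss='soft_l1',x_scale=.1).x
print(p,q); print(g(q).reshape(-1,2).round(1).tolist())
j=least_squares(lambda q:np.r_[g(q),f(q)],p,loss='soft_l1',x_scale=.1).x; print('joint',j)
E
python3 fit2.py
```

```text
[[0.4, 2.3], [-1.2, 2.2], [-0.3, 0.7], [0.6, 0.5], [0.2, 0.1], [-0.4, -0.1], [-1.6, -3.8], [-1.9, -3.1], [-0.3, 3.2], [-0.5, 3.0]]
[ 0.5632908  -0.01651108  1.93532787 -0.00920501] [ 0.56297668 -0.01429258  1.93459386 -0.01302308]
[[0.7, 0.4], [-0.8, 0.4], [0.3, -1.8], [1.3, -1.9], [0.8, 1.9], [0.0, 1.7], [-1.0, -1.8], [-1.4, -1.0], [-0.0, 1.2], [-0.0, 1.1]]
joint [ 0.56323718 -0.01519851  1.93493217 -0.01145687]
```

Call:
apply_moves([
  {"xyz": [11, 0.6, 40], "turn": 0},
  {"xyz": [0, 0, 40], "turn": 0},
  {"xyz": [0, 0, 40], "turn": 0},
  {"xyz": [0, 0, 40], "turn": 0},
  {"xyz": [0, 0, 20], "turn": 0},
  {"xyz": [0, 0, 0], "turn": 0},
  {"xyz": [0, 0, 0], "turn": 0},
])

```text
time: 3.7
tool_pos: [0.5947, -0.0944, 0.0481]
tool_rot: [3.14, 0.001, 1.936]
contact_force: [0.4, -0.3, 1.0]
opening: 0.0005
```

Call:
apply_moves([
  {"xyz": [0, 0, 6], "turn": 0},
  {"xyz": [0, 0, 3], "turn": 0},
  {"xyz": [0, 0, 3], "turn": 0},
  {"xyz": [0, 0, 2], "turn": 0},
  {"xyz": [0, 0, 0], "turn": 0},
  {"xyz": [0, 0, 0], "turn": 0},
])

```text
time: 4.45
tool_pos: [0.5941, -0.0949, 0.0328]
tool_rot: [3.141, -0.0, 1.935]
contact_force: [0.0, -0.8, 0.4]
opening: 0.0004
```

Run:
```python
from h import *
s,c=snap('side','s1.png'); print(s['tool_pos'],s['contact_force'],s['time'])
cv2.imwrite('pics/s1c.png',cv2.resize(c['frame'][130:280,190:350],None,fx=3.5,fy=3.5))
```

```text
[ 0.59412131 -0.09492055  0.03276273] [ 0.04980874 -0.7650838   0.36371555] 4.45
```

View pics/s1c.png

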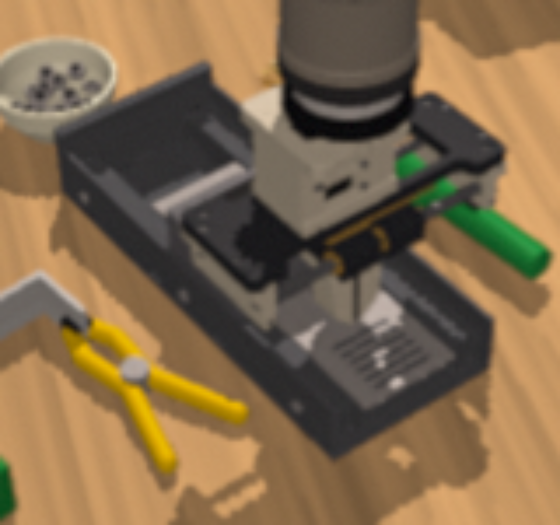

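The shut fingers hang over the bare plate at crop (350,310), between the runners and clear of the charger. Next I press.

Call:
apply_moves([
  {"xyz": [0, 0, 2], "turn": 0},
  {"xyz": [0, 0, 2], "turn": 0},
  {"xyz": [0, 0, 2], "turn": 0},
  {"xyz": [0, 0, 2], "turn": 0},
  {"xyz": [0, 0, 0], "turn": 0},
])

```text
time: 5.12
tool_pos: [0.5941, -0.0948, 0.0249]
tool_rot: [3.141, -0.0, 1.935]
contact_force: [-2.0, 0.3, 4.5]
opening: 0.0004
```

Call:
apply_moves([
  {"xyz": [0, 0, 2], "turn": 0},
  {"xyz": [0, 0, 2], "turn": 0},
  {"xyz": [0, 0, 2], "turn": 0},
  {"xyz": [0, 0, 0], "turn": 0},
  {"xyz": [0, 0, 0], "turn": 0},
])

```text
time: 5.75
tool_pos: [0.5941, -0.0948, 0.0193]
tool_rot: [3.141, 0.0, 1.935]
contact_force: [-2.2, 0.3, 7.8]
opening: 0.0003
```

Call:
apply_moves([
  {"xyz": [0, 0, 1.5], "turn": 0},
  {"xyz": [0, 0, 0], "turn": 0},
  {"xyz": [4, 0, 0], "turn": 0},
  {"xyz": [5, 0, 0], "turn": 0},
  {"xyz": [5, 0, 0], "turn": 0},
  {"xyz": [3, 0, 0], "turn": 0},
  {"xyz": [3, 0, 0], "turn": 0},
  {"xyz": [3, 0, 0], "turn": 0},
  {"xyz": [3, 0, 0], "turn": 0},
  {"xyz": [3, 0, 0], "turn": 0},
])

```text
time: 7.0
tool_pos: [0.5864, -0.0696, 0.0189]
tool_rot: [3.137, 0.005, 1.935]
contact_force: [1.7, -6.4, 7.9]
opening: 0.0004
```

Call:
apply_moves([
  {"xyz": [3, 0, 0], "turn": 0},
  {"xyz": [3, 0, 0], "turn": 0},
  {"xyz": [3, 0, 0], "turn": 0},
  {"xyz": [3, 0, 0], "turn": 0},
])

```text
time: 7.5
tool_pos: [0.5822, -0.0584, 0.0189]
tool_rot: [3.136, 0.005, 1.935]
contact_force: [2.5, -6.0, 7.0]
opening: 0.0004
```

Run:
```python
from h import *
s,c=snap('side','s2.png'); print(s['tool_pos'],s['contact_force'],s['time'])
cv2.imwrite('pics/s2c.png',cv2.resize(c['frame'][130:280,190:350],None,fx=3.5,fy=3.5))
```

```text
[ 0.58218653 -0.05843458  0.01888601] [ 2.51980473 -5.99731242  6.97800793] 7.5
```

View pics/s2c.png

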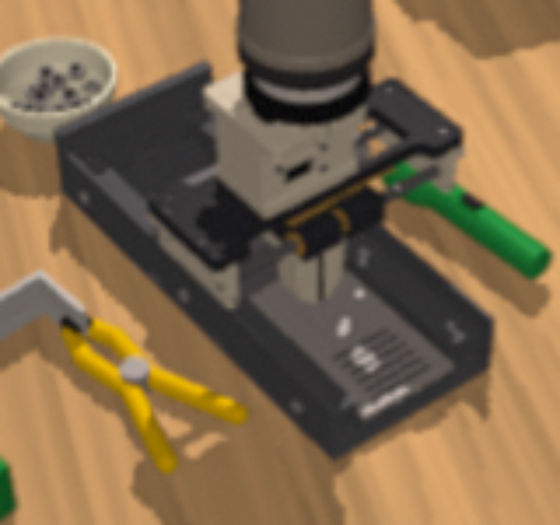

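The finger is in the charger's rear with the plate well down, and the charger's front is about 8 mm short of the teeth. I'll press a little deeper before going over them.

Call:
apply_moves([
  {"xyz": [0, 0, 1.5], "turn": 0},
  {"xyz": [0, 0, 0], "turn": 0},
])

```text
time: 7.8
tool_pos: [0.5821, -0.0581, 0.0174]
tool_rot: [3.137, 0.005, 1.935]
contact_force: [2.0, -4.6, 7.9]
opening: 0.0006
```

Call:
apply_moves([
  {"xyz": [3, 0, 0], "turn": 0},
  {"xyz": [4, 0, 0], "turn": 0},
  {"xyz": [4, 0, 0], "turn": 0},
  {"xyz": [4, 0, 0], "turn": 0},
  {"xyz": [4, 0, 0], "turn": 0},
  {"xyz": [4, 0, 0], "turn": 0},
])

```text
time: 8.55
tool_pos: [0.5741, -0.0369, 0.0174]
tool_rot: [3.136, 0.005, 1.935]
contact_force: [2.2, -7.6, 7.4]
opening: 0.0003
```

Call:
apply_moves([
  {"xyz": [4, 0, 0], "turn": 0},
  {"xyz": [4, 0, 0], "turn": 0},
  {"xyz": [4, 0, 0], "turn": 0},
  {"xyz": [4, 0, 0], "turn": 0},
  {"xyz": [4, 0, 0], "turn": 0},
  {"xyz": [4, 0, 0], "turn": 0},
  {"xyz": [4, 0, 0], "turn": 0},
  {"xyz": [4, 0, 0], "turn": 0},
  {"xyz": [4, 0, 0], "turn": 0},
])

```text
time: 9.68
tool_pos: [0.5614, -0.0031, 0.0174]
tool_rot: [3.136, 0.005, 1.935]
contact_force: [3.0, -6.5, 7.3]
opening: 0.0004
```

Call:
apply_moves([
  {"xyz": [4, 0, 0], "turn": 0},
  {"xyz": [4, 0, 0], "turn": 0},
  {"xyz": [4, 0, 0], "turn": 0},
  {"xyz": [4, 0, 0], "turn": 0},
  {"xyz": [4, 0, 0], "turn": 0},
  {"xyz": [4, 0, 0], "turn": 0},
  {"xyz": [4, 0, 0], "turn": 0},
  {"xyz": [4, 0, 0], "turn": 0},
])

```text
time: 10.68
tool_pos: [0.5501, 0.0269, 0.0174]
tool_rot: [3.136, 0.005, 1.935]
contact_force: [3.4, -7.4, 8.0]
opening: 0.0004
```

Call:
apply_moves([
  {"xyz": [2, 0, 0], "turn": 0},
  {"xyz": [2, 0, 0], "turn": 0},
  {"xyz": [2, 0, 0], "turn": 0},
  {"xyz": [2, 0, 0], "turn": 0},
])

```text
time: 11.18
tool_pos: [0.5473, 0.0344, 0.0174]
tool_rot: [3.136, 0.005, 1.935]
contact_force: [2.3, -7.3, 9.2]
opening: 0.0003
```

Call:
apply_moves([
  {"xyz": [1, 0, 0], "turn": 0},
  {"xyz": [1, 0, 0], "turn": 0},
  {"xyz": [1, 0, 0], "turn": 0},
])

```text
time: 11.55
tool_pos: [0.5469, 0.0354, 0.0176]
tool_rot: [3.135, 0.007, 1.935]
contact_force: [5.0, -19.8, 9.5]
opening: 0.0005
```

Call:
apply_moves([
  {"xyz": [1, 0, 0], "turn": 0},
  {"xyz": [1, 0, 0], "turn": 0},
  {"xyz": [0, 0, 0], "turn": 0},
])

```text
time: 11.92
tool_pos: [0.547, 0.0354, 0.018]
tool_rot: [3.135, 0.01, 1.935]
contact_force: [4.9, -25.6, 9.7]
opening: 0.0005
```

The force rose sharply at about tip x=+53 mm. I'll check it really is the end stop before releasing.

Run:
```python
from h import *
s,c=snap('scene','s3.png'); print(s['tool_pos'],s['contact_force'],s['time'])
s,d=snap('side','s4.png')
f=lambda im:cv2.resize(im,None,fx=2.5,fy=2.5,interpolation=cv2.INTER_CUBIC)
cv2.imwrite('pics/s34.png',np.hstack([f(c['frame'][160:300,215:375]),f(d['frame'][130:270,190:350])]))
```

```text
[0.54700009 0.03542641 0.01799544] [  4.88452225 -25.64505986   9.73179539] 11.925
```

View pics/s34.png

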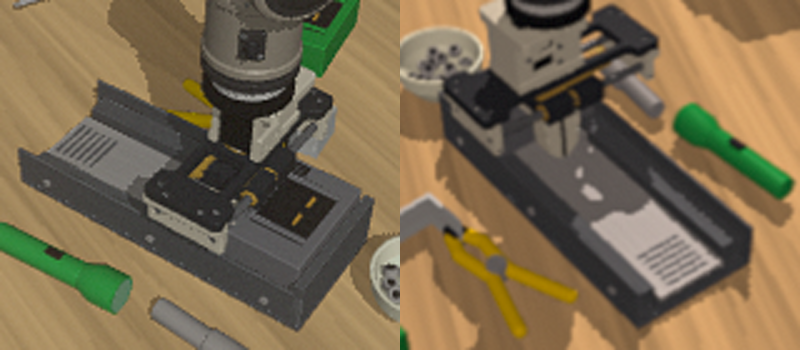

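The charger's front edge meets the stop (left panel, about (365,200)). I'll ease off the push with the plate still down, then lift straight up.

Call:
apply_moves([
  {"xyz": [-2, 0, 0], "turn": 0},
  {"xyz": [-2, 0, 0], "turn": 0},
  {"xyz": [-2, 0, 0], "turn": 0},
  {"xyz": [-2, 0, 0], "turn": 0},
  {"xyz": [0, 0, 0], "turn": 0},
])

```text
time: 12.65
tool_pos: [0.5468, 0.0339, 0.0168]
tool_rot: [3.138, 0.0, 1.934]
contact_force: [-0.2, 4.6, 8.9]
opening: 0.0004
```

Call:
apply_moves([
  {"xyz": [0, 0, -2], "turn": 0},
  {"xyz": [0, 0, -3], "turn": 0},
  {"xyz": [0, 0, -3], "turn": 0},
  {"xyz": [0, 0, -3], "turn": 0},
  {"xyz": [0, 0, -3], "turn": 0},
  {"xyz": [0, 0, -4], "turn": 0},
  {"xyz": [0, 0, -6], "turn": 0},
  {"xyz": [0, 0, -10], "turn": 0},
])

```text
time: 13.65
tool_pos: [0.5449, 0.0331, 0.0499]
tool_rot: [-3.141, -0.001, 1.935]
contact_force: [0.3, 0.7, -0.8]
opening: 0.0006
```

Call:
apply_moves([
  {"xyz": [0, 0, -20], "turn": 0},
  {"xyz": [0, 0, -30], "turn": 0},
  {"xyz": [-15, 0, -40], "turn": 0},
  {"xyz": [-40, 0, -30], "turn": 0},
  {"xyz": [-40, 0, -20], "turn": 0},
  {"xyz": [-40, 0, 0], "turn": 0},
  {"xyz": [-40, 0, 0], "turn": 0},
  {"xyz": [0, 0, 0], "turn": 0},
  {"xyz": [0, 0, 0], "turn": 0},
])

```text
time: 14.78
tool_pos: [0.6072, -0.13, 0.1898]
tool_rot: [-3.141, -0.001, 1.935]
contact_force: [0.3, 0.4, -0.1]
opening: 0.0005
```

Run:
```python
from h import *
s,c=snap('scene','s5.png'); s,w=snap('wrist','s6.png'); print(s['tool_pos'],s['tool_rot'],s['contact_force'],s['time'])
f=lambda im,k:cv2.resize(im,None,fx=k,fy=k,interpolation=cv2.INTER_CUBIC)
cv2.imwrite('pics/s56.png',np.hstack([f(c['frame'][160:300,215:375],2.5),f(w['frame'][:245,140:420],400/280)]))
```

```text
[ 0.60718132 -0.12950792  0.18988489] [-3.14140877e+00 -6.34257757e-04  1.93530412e+00] [ 0.06209832 -0.00727103  0.65088334] 14.825
```

View pics/s56.png

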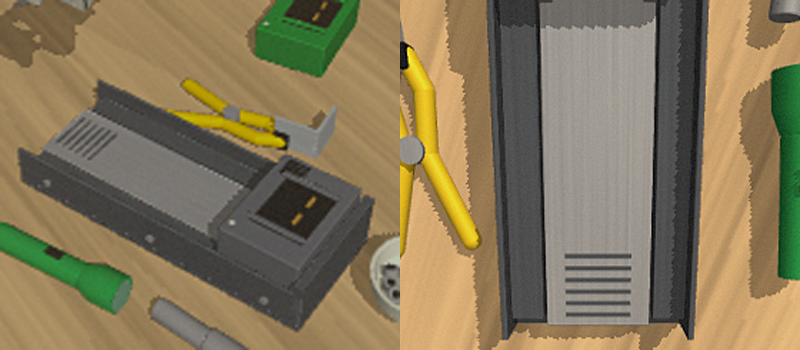

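The charger is against the stop, the plate looks up, and the bystanders haven't moved. I'll take one closer look at the teeth behind the charger.

Call:
apply_moves([
  {"xyz": [40, 0, -20], "turn": 0},
  {"xyz": [40, 0, -20], "turn": 0},
  {"xyz": [0, 0, 0], "turn": 0},
  {"xyz": [0, 0, 0], "turn": 0},
])

```text
time: 15.38
tool_pos: [0.579, -0.0552, 0.2298]
tool_rot: [3.141, 0.0, 1.936]
contact_force: [-1.1, 0.1, -0.2]
opening: 0.0006
```

Run:
```python
from h import *
s,w=snap('wrist','s7.png'); print(s['tool_pos'],s['tool_rot'],s['contact_force'],s['time'])
cv2.imwrite('pics/s7c.png',cv2.resize(w['frame'][0:180,190:370],None,fx=3.3,fy=3.3,interpolation=cv2.INTER_CUBIC))
```

```text
[ 0.57900228 -0.05515039  0.22978544] [3.14145218e+00 3.87464425e-04 1.93616500e+00] [-1.07147913  0.10799533 -0.1585137 ] 15.375
```

View pics/s7c.png

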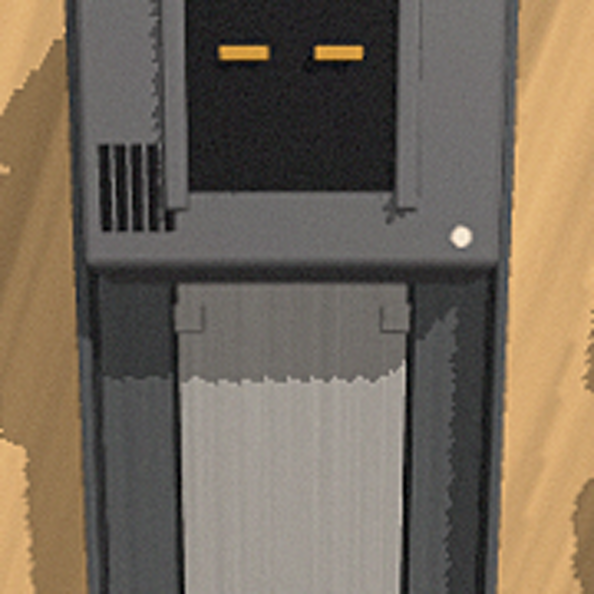

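Both teeth stand clear behind the charger, at crop (190,318) and (396,318). The charger sits square, with a gap of a few millimetres to the teeth. I'm handing in.

```bash
python3 -c "
from cell import robot
print(robot.hand_in())"
```

```text
the job is handed in; nothing more can be done
None
```

The grey charger is home in its dock with the catch locked behind it, and I handed the job in at about 15.4 s.

- **Method:** With the gripper shut, I pressed the bare catch plate down about 9–11 mm. I kept it down while pushing the charger over the teeth to the end stop. The push force rose sharply to about 26 N at the stop. I then eased the push off, lifted straight up so the plate sprang up, and drew clear.
- **Last checks:** The final pictures show the charger square against the stop, both teeth standing free behind its rear face, and the bystanders in view where they were. The force on the tool was about 1 N or less, which is its noise level in free air.
- **Disagreement:** The fingertip stopped at about x = +53 mm of the dock, where I expected +55.5 mm. I put this down to calibration and fit error of about 2 mm plus the tool leaning under load, because the pictures show the charger touching the stop.
- **Not measured:** I judged the plate to be fully up only from the pictures.

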